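# Show a wheel to the inspection camera

## Task

Take the black wheel that stands on edge in the slotted wooden rack (the solid wheel with a hub, not the open ring beside it, nor a wheel lying on the table) and hold it up to the inspection camera: its centre 15 cm straight out in front of the lens, with one of its round faces (either one) square to the lens, which looks down at a slant. Finish while still holding it there in the air, motionless; leave the ring standing in the rack and do not knock the camera.

Things in the scene. Friction and masses are not known exactly. Their poses are not given: they have to be found in the camera images.
- wheel_centre (a point): Centre of the black caster wheel to be shown: solid disc with a hub, 68 mm diameter, 15 mm thick at the rim (17 mm over the hub), about 30 g. Starts on edge in one of the two slots, centre 44 mm and top edge 78 mm above the table; may lean up to 8 degrees. The z axis here is its axle (square to its round faces). Grip it across its thickness from above, by its upper half.
- tyre_centre (a point): Centre of the black rubber ring that stands in the other slot: 62 mm outside, 42 mm inside diameter, 14 mm thick, open in the middle; z axis is its axle. Stays in the rack.
- rack: Fixed wooden block 125 x 86 x 24 mm, origin at the centre of its underside, x axis along its length. Slots 17 mm wide (x), 57 mm long (y), 14 mm deep at x = -32.5 and +32.5 mm; parts stand in them with axles along x; which is where varies. A clamp jig with a handle 60 to 85 mm high stands between rack and robot: open the fingers to about 60 mm, not fully, when going down on a part.
- camera_stand: Inspection camera on its stand, fixed to the side stand at the left: base plate 90 x 90 mm, post, and a grey head (80 x 58 x 58 mm with a round black lens barrel) on a tilt hinge 315 mm above the table. Origin under the post at the table; the camera looks towards its -x side, slanting downwards by 0.3 to 0.6 rad.
- lens (a point): Middle of the front glass of the camera's lens. The x axis of this frame lies along the line of sight and points backwards, from the viewed part into the camera; the y axis is level.
- view_point (a point): The point in the air 150 mm straight out in front of the lens where the wheel's centre belongs, 180 to 250 mm above the table. Same axes as the lens: x points to the camera. The wheel's axle must lie along this x axis, either way round.
Not all that is in view belongs to the job. What is shaped like the part that bears wheel_centre but pink is not meant.

How it is judged (in metres and radians):
On the way:
1. the wheel is held in the fingers, clear of the rack (height (world z) of wheel_centre above 0.1 m and contact force between wheel and the fingers above 0.5 N and contact force between wheel and rack below 0.05 N), for 0.1 s.
At the end, for the whole second after the job is handed in: The wheel is held still in the fingers alone, in the air, its centre within 20 mm of the point 150 mm in front of the lens and its axle within 10 degrees of the line of sight; the ring is within 20 mm of where it stood and the camera has not been shifted (distance between wheel_centre and view_point below 0.02 m and angle between the z axis of wheel_centre and the x axis of view_point, either way round below 0.18 rad and height (world z) of wheel_centre above 0.14 m and contact force between wheel and the fingers above 0.5 N and contact force between wheel and camera_stand below 0.05 N and contact force between wheel and rack below 0.05 N and linear speed of wheel below 0.02 m/s and distance of tyre_centre from where it was at the start of the episode below 0.02 m and distance of view_point from where it was at the start of the episode below 0.01 m); the arm keeps its last pose, push and grip.
It fails at once if the ring is pulled out or knocked about in the rack (distance of tyre_centre from where it was at the start of the episode above 0.03 m).
It fails at once if the camera is knocked (distance of view_point from where it was at the start of the episode above 0.015 m).
It also fails if it takes over 32 s, if anything falls off the work surface, if the arm or the gripper's body presses on something with over 40 N, if the wrist force passes 120 N, or if a joint passes its speed limit or range.

## Robot

A 6-joint arm with a two-finger parallel gripper is mounted at the origin on a cart in front of the work surface, level with it; the furniture and walls round the work are solid. World frame = base frame: x ahead of the robot, y to its left, z up, the work surface at z = 0. Lengths are in mm, angles in rad, forces in N, time in s.
With the tool pointing down it reaches from about 275 to 825 mm from the base axis. Payload 4.9 kg.
Tool frame: the origin (TCP) lies at the very end of the fingers, on their centre line; the grasp point (between the pads) lies 19 mm behind it; z points along the fingers, y is the direction in which the jaws open and shut (so a half turn about z gives the same grasp; the last joint's range is limited). The gripper opens to 85 mm and grips with 20 to 120 N. Pads are 22 mm wide; open, the fingers measure 114 mm over their backs; the gripper's body (76 mm by 85 mm) begins 54 mm behind the grasp point. The pads swing forward as they close: fully open they stand 13 mm farther back than shut.
Start: joints at [-1.259, 0.326, -0.193, 1.052, 0, 1.437], TCP at [237.163, -496.258, 231.281] pointing down, gripper open.
Joint ranges: [-2.65, 2.65], [-0.97, 1.79], [-1.3, 1.35], [-1.93, 2.1], [-1.47, 1.37], [-3.14, 3.14]. Speed limits (rad/s): [2.57, 2.57, 3.14, 3.14, 3.14, 3.14].

## Interface

Orientations are given as [roll, pitch, yaw] about the fixed x, y, z axes, in that order (R = Rz(yaw) Ry(pitch) Rx(roll)).
In Python, from bench import bot, solve_ik, imaging gives the robot as it stands. Calls block until the motion is done:
- bot.move_ptp(position, orientation): joint-space move of the TCP to a pose.
- bot.movel(position, rot=None, max_speed=150, threshold=None): straight line of the TCP; rot=None keeps the orientation; max_speed is the mean speed in mm/s. With threshold (N) it stops when the force on the tool has changed by that much, and returns True; else False.
- bot.move_j(angles): joint-space move.
- bot.grip(opening, effort=None): opening from 0.0 (shut) to 1.0 (fully open); effort is the grip in N (None keeps the last); returns when the fingers have stopped.
- bot.dwell(seconds).
- solve_ik(position, orientation): joint angles nearest the present ones, or None.
- bot.get_state(): the state.
- imaging.capture(name): name is "side" or "top" or "wrist"; returns the picture (400x640x3 uint8, blue, green, red); there is no depth.
- imaging.camera_model(name): a dict with "K" (3x3 intrinsics, pixels), "position" and "rotation" of the camera in the world. Camera axes: x right, y up, looking along -z (the intrinsics and any distortion apply to the point x, -y, -z); pixel columns grow to the right and rows downward; lengths in mm; the calibration is good to about 2 mm. A picture is of the moment at which its call begins: read the wrist's pose just before it. camera_model takes no time and is no camera call; for the wrist camera it gives the pose at the moment of the call.
A pose or a line that the arm cannot do raises bot.IKError and nothing moves.
- bot.sign_off(): hands the job in, once; it reports no verdict.
The state is a dict: "t": time; "qpos": joint angles; "joint_velocities": joint speeds; "effort": joint torques, N m; "tcp_pos": TCP position; "orientation": TCP orientation; "contact_force": force on the tool from outside, world axes, zero at the start; "wrist_torque": the same for the moment, N m; "opening": opening from 0.0 (shut) to 1.0 (fully open).
Only numpy, scipy, OpenCV 4.12 (cv2) and the standard library are available. Lean on these libraries where they do the work, as an engineer would, in place of code of your own. Each camera call takes 0.05 s, during which the arm holds its last target. There are 200 camera calls.

## Working session

There is one attempt and no reset: what is moved stays moved. The work goes in short steps, each a Python script; the robot and the scene stay as the last script left them, time stands still between calls to the robot, and variables do not carry over. Pictures are saved under pics/ and viewed, about 8 in all and at most 12, crops included, and the job is handed in when it is done.

```bash
ls; mkdir -p pics
python3 - <<'E'
from bench import bot, imaging
import cv2, numpy as np
np.set_printoptions(precision=4,suppress=True)
for n in("side","top"):
    cv2.imwrite(f"pics/{n}0.png",imaging.capture(n)); m=imaging.camera_model(n); print(n,m)
s=bot.get_state();print(s["t"],s["opening"],s["orientation"])
E
```

```text
pics
side {'K': array([[505.7644,   0.    , 314.4092],
       [  0.    , 505.7644, 199.6832],
       [  0.    ,   0.    ,   1.    ]]), 'position': array([ 409.207 , -816.9928,  647.0286]), 'rotation': array([ 1.1297, -0.0244, -0.131 ])}
top {'K': array([[472.2305,   0.    , 320.2397],
       [  0.    , 472.2305, 196.7563],
       [  0.    ,   0.    ,   1.    ]]), 'position': array([ 390.9614,  162.5631, 1321.7998]), 'rotation': array([ 0.1689, -0.0179, -1.5697])}
0.1 0.9969618473857405 [-3.14   -0.0002  0.4458]
```

View pics/side0.png

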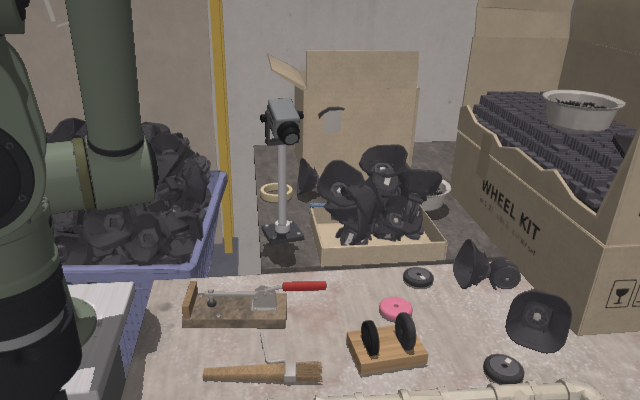

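View pics/top0.png

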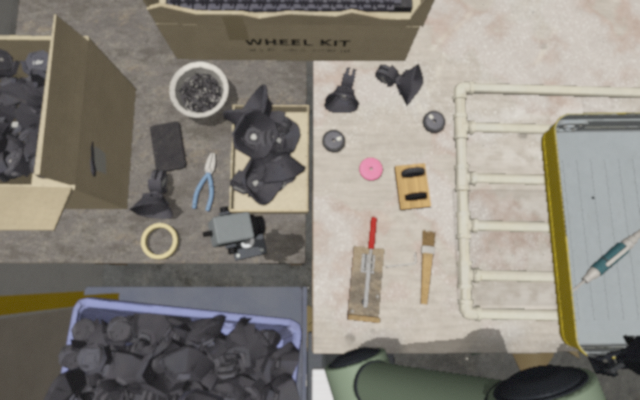

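Run:
```python
import cv2, numpy as np
s=cv2.imread("pics/side0.png");t=cv2.imread("pics/top0.png")
def c(i,x,y,w,h,k=5):
    o=cv2.resize(i[y:y+h,x:x+w],None,fx=k,fy=k,interpolation=cv2.INTER_CUBIC)
    for a in range(0,w,10): cv2.putText(o,str(x+a),(a*k,8),0,.3,(0,0,255));cv2.line(o,(a*k,9),(a*k,14),(0,0,255))
    for a in range(10,h,10): cv2.putText(o,str(y+a),(6,a*k+3),0,.3,(0,0,255));cv2.line(o,(0,a*k),(5,a*k),(0,0,255))
    return o
cv2.imwrite("pics/m.png",np.vstack([np.hstack([c(s,340,310,90,64),c(s,255,90,60,64)]),np.hstack([c(t,380,155,60,60),c(t,195,205,90,60)])])[:600])
```

```text
(no output)
```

View pics/m.png

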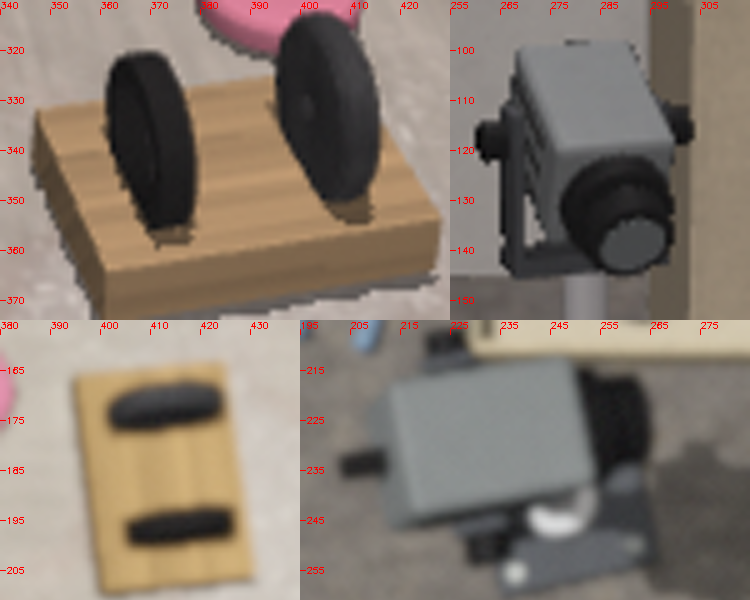

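```bash
cat > h.py <<'E'
import cv2, numpy as np
from bench import bot, imaging, solve_ik
from scipy.spatial.transform import Rotation as R
from scipy.optimize import least_squares
np.set_printoptions(precision=3,suppress=True)
def cam(n):
    m=imaging.camera_model(n); return m["K"],np.array(m["position"]),R.from_euler("xyz",m["rotation"]).as_matrix(),m
def proj(c,P):
    q=(np.atleast_2d(P)-c[1])@c[2]; q=q*[1,-1,-1]; q=q@c[0].T; return q[:,:2]/q[:,2:]
def onplane(c,uv,z):
    d=c[2]@(np.linalg.inv(c[0])@[uv[0],uv[1],1]*[1,-1,-1]); return c[1]+d*(z-c[1][2])/d[2]
def tri(obs):  # [(cam,uv)...]
    f=lambda P:np.concatenate([proj(c,P)[0]-uv for c,uv in obs])
    s=least_squares(f,[450,100,150.]); return s.x,s.fun
E
cat > fit.py <<'E'
from h import *
S,T=cam("side"),cam("top"); print(S[3].keys())
# rack top corners z=24
print("rack side",[onplane(S,p,24) for p in((347,332),(361,364),(428,353))])
print("rack top",[onplane(T,p,24) for p in((395,167),(425,164),(430.5,207),(401,211))])
print("wheel top edge", tri([(S,(402.5,312.5)),(T,(413,172))]))
print("top part top edge z78",onplane(S,(402.5,312.5),78),onplane(T,(413,172),78))
print("ring top z72",onplane(S,(369,320.5),72),onplane(T,(415,195),72))
sc=np.array([(268,100),(291.4,98.4),(299.4,117.6),(276,120.4)]);tc=np.array([(213.6,246),(213.4,218),(249.4,212.4),(254,237)])
for a,b in zip(sc,tc): print("corner",*tri([(S,a),(T,b)]))
print("lens",*tri([(S,(291,139)),(T,(264.5,225))]))
C=np.array([[40,-29,29],[40,29,29],[-40,29,29],[-40,-29,29.]])  # x back, front is -x
# image-left (world -x) when facing: y axis of frame with yaw~90: y -> world -x
C[:,1]*=-1
def model(p):
    M=R.from_euler("ZY",[p[3],p[4]]).as_matrix(); return M,p[:3]
def f(p):
    M,o=model(p); P=o+C@M.T; L=o+M@[-p[5],0,p[6]]
    return np.concatenate([(proj(S,P)-sc).ravel(),(proj(T,P)-tc).ravel()*.7,(proj(S,L)-[291,139]).ravel(),[.05*p[6]]])
s=least_squares(f,[450,400,320,1.57,-.45,75,0]);M,o=model(s.x)
print(s.x,"res",s.fun); L=o+M@[-s.x[5],0,s.x[6]]; print("lens",L,"view",L-150*M[:,0],"axis",M[:,0],"lens in top",proj(T,L))
E
python3 fit.py
```

```text
dict_keys(['K', 'position', 'rotation'])
rack side [array([581.92 , -87.133,  24.   ]), array([ 590.267, -171.088,   24.   ]), array([ 714.524, -157.016,   24.   ])]
rack top [array([698.518, -71.691,  24.   ]), array([ 707.686, -157.173,   24.   ]), array([ 584.592, -168.102,   24.   ]), array([573.035, -85.221,  24.   ])]
wheel top edge (array([ 674.653, -110.659,   79.609]), array([-0.692,  0.138,  0.173, -1.052]))
top part top edge z78 [ 676.769 -108.395   78.   ] [ 672.102 -110.449   78.   ]
ring top z72 [ 613.416 -117.013   72.   ] [ 609.987 -115.143   72.   ]
corner [457.313 363.664 347.814] [-1.925  0.155  0.045 -1.676]
corner [513.863 365.626 350.651] [-1.438  0.16   0.079 -1.256]
corner [527.959 295.409 324.202] [-0.594  0.071  0.04  -0.558]
corner [475.094 284.727 321.672] [-0.188  0.017  0.007 -0.177]
lens [506.102 266.931 283.219] [-0.762  0.081  0.042 -0.748]
[492.61  336.774 308.708   1.761  -0.335  80.445   3.175] res [-1.217  0.044 -0.818  0.285  0.296  0.541 -1.087 -0.541  1.546 -1.707
 -1.312 -1.452 -0.035 -1.015 -0.097  0.502 -0.041  0.017  0.159]
lens [507.203 261.147 285.278] view [534.045 122.039 235.997] axis [-0.179  0.927  0.329] lens in top [[267.094 223.658]]
```

```bash
cat >> h.py <<'E'
def toolcam():
    s=bot.get_state(); Rt=R.from_euler("xyz",s["orientation"]).as_matrix(); c=cam("wrist")
    return Rt.T@(c[1]-np.array(s["tcp_pos"])), Rt.T@c[2], c[0]
def rpy(z,y):
    z=np.array(z,float)/np.linalg.norm(z); y=np.array(y,float); y-=z*(y@z); y/=np.linalg.norm(y)
    return R.from_matrix(np.stack([np.cross(y,z),y,z],1)).as_euler("xyz")
E
python3 - <<'E'
from h import *
print(*toolcam())
W=np.array([673,-114,25.]);
for k in(1,-1):
    o=rpy([0,0,-1],k*np.array([np.cos(.107),np.sin(.107),0])); print("grasp",k,o,solve_ik(list(W+[0,0,20]),list(o)),solve_ik(list(W+[0,0,150]),list(o)))
V=np.array([534,122,236.]);a=np.array([-.179,.927,.329])
u0=np.array([0,0,1])-a*a[2];u0/=np.linalg.norm(u0);h=np.cross(a,u0)
for k in(1,-1):
  for th in np.arange(-100,101,20):
    t=np.radians(th);z=-(u0*np.cos(t)+h*np.sin(t)); q=solve_ik(list(V+z*1),list(rpy(z,k*a)))
    print(k,th,z,None if q is None else np.array(q))
# look poses: wrist camera aimed at the lens
E
```

```text
[  82.675   -0.029 -142.542] [[ 0.001  0.948  0.318]
 [ 1.    -0.    -0.001]
 [-0.001  0.318 -0.948]] [[325.364   0.    322.755]
 [  0.    325.364 194.855]
 [  0.      0.      1.   ]]
grasp 1 [3.142 0.    1.678] [-0.276  0.724 -0.029  0.818  0.     1.188] [-0.276  0.611  0.118  1.077  0.     1.188]
grasp -1 [ 3.142  0.    -1.464] [-0.276  0.724 -0.029  0.818  0.    -1.954] [-0.276  0.611  0.118  1.077  0.    -1.954]
1 -100 [0.978 0.131 0.164] None
1 -80 [ 0.956  0.243 -0.164] None
1 -60 [ 0.819  0.326 -0.472] None
1 -40 [ 0.583  0.369 -0.723] [-0.179 -0.045 -0.933  0.07   0.486 -0.09 ]
1 -20 [ 0.277  0.368 -0.887] [-0.141  0.119 -0.556  0.65   0.415 -0.22 ]
1 0 [-0.062  0.323 -0.944] [-0.09   0.362 -0.176  1.129  0.322 -0.296]
1 20 [-0.394  0.239 -0.887] [-0.037  0.644  0.216  1.569  0.226 -0.336]
1 40 [-0.679  0.126 -0.723] [ 0.014  0.96   0.646  2.009  0.136 -0.353]
1 60 [-0.881 -0.003 -0.472] None
1 80 [-0.978 -0.131 -0.164] None
1 100 [-0.956 -0.243  0.164] None
-1 -100 [0.978 0.131 0.164] None
-1 -80 [ 0.956  0.243 -0.164] None
-1 -60 [ 0.819  0.326 -0.472] None
-1 -40 [ 0.583  0.369 -0.723] [-0.179 -0.045 -0.933  0.07   0.486  3.052]
-1 -20 [ 0.277  0.368 -0.887] [-0.141  0.119 -0.556  0.65   0.415  2.922]
-1 0 [-0.062  0.323 -0.944] [-0.09   0.362 -0.176  1.129  0.322  2.846]
-1 20 [-0.394  0.239 -0.887] [-0.037  0.644  0.216  1.569  0.226  2.806]
-1 40 [-0.679  0.126 -0.723] [0.014 0.96  0.646 2.009 0.136 2.788]
-1 60 [-0.881 -0.003 -0.472] None
-1 80 [-0.978 -0.131 -0.164] None
-1 100 [-0.956 -0.243  0.164] None
```

```bash
cat > look.py <<'E'
from h import *
pt,Rt,_=toolcam(); tgt=np.array([500,310,300.]); best=None
q0=np.array(bot.get_state()["qpos"])
for p in ([400,-10,330],[450,-10,330],[480,-20,300],[380,20,380],[450,0,400],[500,-30,430]):
    p=np.array(p,float); d=(tgt-p)/np.linalg.norm(tgt-p)
    for r in range(0,360,30):
        x=np.cross(d,[0,0,1]);x/=np.linalg.norm(x);y=np.cross(x,d)
        c=np.cos(np.radians(r))*x+np.sin(np.radians(r))*y; Rc=np.stack([c,np.cross(-d,c),-d],1)
        Rw=Rc@Rt.T; t=p-Rw@pt; o=R.from_matrix(Rw).as_euler("xyz"); q=solve_ik(list(t),list(o))
        if q is not None:
            n=np.abs(np.array(q)-[-.2,.4,0,1,.3,.3]).max(); print(p,r,t,np.array(q),n)
            if best is None or n<best[0]: best=(n,t,o,q)
print(best)
E
python3 look.py
```

```text
[400. -10. 330.] 60 [474.716 133.561 298.995] [-0.495  0.929 -0.306  2.066  1.093 -1.186] 1.4859737232612575
[400. -10. 330.] 90 [479.472 133.614 315.411] [-0.478  0.781 -0.252  1.932  1.064 -1.386] 1.6859878388611385
[400. -10. 330.] 120 [475.785 136.31  331.881] [-0.472  0.596 -0.29   1.738  1.056 -1.585] 1.8846275521351927
[400. -10. 330.] 150 [464.643 140.927 343.992] [-0.481  0.388 -0.412  1.495  1.07  -1.798] 2.0978752935280243
[400. -10. 330.] 180 [449.032 146.228 348.498] [-0.507  0.186 -0.594  1.222  1.113 -2.045] 2.3445328300834456
[400. -10. 330.] 210 [433.133 150.792 344.192] [-0.554  0.031 -0.803  0.939  1.196 -2.35 ] 2.6503534295483986
[400. -10. 330.] 240 [421.209 153.397 332.228] [-0.614 -0.009 -0.995  0.675  1.325 -2.759] 3.0593128192586585
[450. -10. 330.] 90 [507.436 143.71  314.91 ] [-0.397  0.872 -0.043  2.063  0.998 -1.402] 1.7023174441837505
[450. -10. 330.] 120 [503.4   145.885 331.376] [-0.394  0.705 -0.088  1.88   0.993 -1.643] 1.942897502248752
[450. -10. 330.] 150 [491.705 148.847 343.483] [-0.408  0.514 -0.223  1.647  1.016 -1.9  ] 2.200176523250872
[450.
[... 3608 characters left out ...]
500. -30. 430.] 210 [483.665 131.042 399.146] [-0.408  0.169 -0.295  1.378  0.905 -2.531] 2.83139572074674
[500. -30. 430.] 240 [471.506 126.752 387.926] [-0.493  0.129 -0.463  1.277  1.037 -3.098] 3.397668182503984
[500. -30. 430.] 270 [466.982 120.866 372.531] [-0.566  0.234 -0.536  1.35   1.164  2.434] 2.1337312773242
[500. -30. 430.] 300 [471.305 114.96  357.085] [-0.59   0.464 -0.49   1.619  1.212  1.508] 1.207657552024951
[500. -30. 430.] 330 [483.317 110.618 345.728] [-0.564  0.68  -0.362  1.897  1.159  0.675] 0.8966766812502946
(np.float64(0.8966766812502946), array([483.317, 110.618, 345.728]), array([-1.741, -1.076, -0.009]), array([-0.564,  0.68 , -0.362,  1.897,  1.159,  0.675]))
```

Run:
```python
from h import *
import json
pt,Rt,_=toolcam(); tgt=np.array([500,310,355.]);p=np.array([400,-10,350.])
d=(tgt-p)/np.linalg.norm(tgt-p);x=np.cross(d,[0,0,1]);x/=np.linalg.norm(x)
c=-x; Rc=np.stack([c,np.cross(-d,c),-d],1);Rw=Rc@Rt.T
bot.move_ptp(list(p-Rw@pt),list(R.from_matrix(Rw).as_euler("xyz")))
C=cam("wrist");im=imaging.capture("wrist")
json.dump([np.array(v).tolist() for v in C[:3]],open("wcam.json","w"))
cv2.imwrite("pics/w1.png",im); im=cv2.rotate(im,cv2.ROTATE_180)
cv2.imwrite("pics/w1r.png",im); s=bot.get_state();print(s["t"],s["tcp_pos"],proj(C,[[507,261,285],[492,337,309]]))
```

```text
3.2333 [448.318 143.349 385.402] [[299.774 116.214]
 [337.866 152.219]]
```

View pics/w1r.png

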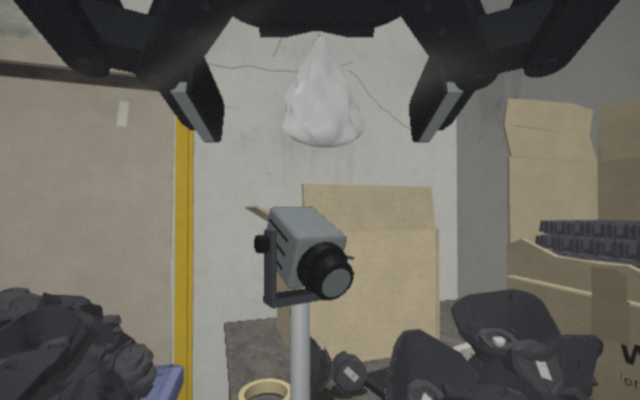

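Run:
```python
import cv2
i=cv2.imread("pics/w1r.png");x,y,w,h,k=250,198,115,115,5
o=cv2.resize(i[y:y+h,x:x+w],None,fx=k,fy=k,interpolation=cv2.INTER_CUBIC)
for a in range(0,w,10): cv2.putText(o,str(x+a),(a*k,8),0,.3,(0,0,255));cv2.line(o,(a*k,9),(a*k,14),(0,0,255))
for a in range(2,h,10): cv2.putText(o,str(y+a),(6,a*k+3),0,.3,(0,0,255));cv2.line(o,(0,a*k),(5,a*k),(0,0,255))
cv2.imwrite("pics/w1c.png",o)
```

```text
(no output)
```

View pics/w1c.png

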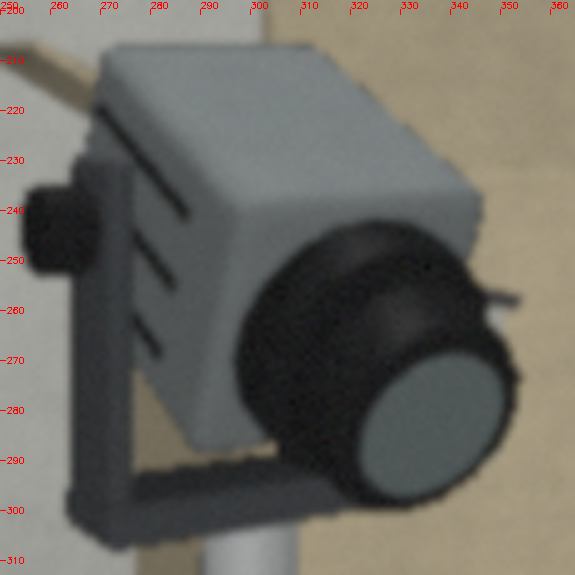

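```bash
cat > fit2.py <<'E'
from h import *
import json
S,T=cam("side"),cam("top"); W=[np.array(v) for v in json.load(open("wcam.json"))]
flip=lambda a:np.array([639,399])-np.array(a)
sc=np.array([(268,100),(291.4,98.4),(299.4,117.6),(276,120.4)]);tc=np.array([(213.6,246),(213.4,218),(249.4,212.4),(254,237)])
wc=flip([(271,207.6),(313,207.2),(346.4,237),(297.6,239)]); wb=flip((288.6,287.4)); wl=flip((336.4,283))
for i in range(4): print("corner S+W",*tri([(S,sc[i]),(W,wc[i])]))
Ls,r=tri([(S,(291,139)),(W,wl)]);print("lens S+W",Ls,r,"top:",proj(T,Ls))
C=np.array([[40,29,29],[40,-29,29],[-40,-29,29],[-40,29,29.]])-0
def f(p,full=False):
    M=R.from_euler("ZY",[p[3],p[4]]).as_matrix();o=p[:3];k=np.array([1,1,1])
    P=o+(C*k)@M.T; L=o+M@[-p[5],0,p[6]]; B=o+M@([-40,29,-29]*k)
    e=np.concatenate([(proj(S,P)-sc).ravel(),(proj(T,P)-tc).ravel()*.6,(proj(S,L)-[291,139]).ravel()*1.5,(proj(W,P)-wc).ravel(),(proj(W,B)-wb).ravel(),(proj(W,L)-wl).ravel()*1.5,[.05*p[6]]])
    return (e,L,M) if full else e
s=least_squares(f,[490,337,309,1.75,-.34,75,0],loss="soft_l1");e,L,M=f(s.x,True)
print(s.x,"\nres",e);print("lens",L,"view",L-150*M[:,0],"from Ls",Ls-150*M[:,0],"axis",M[:,0],"box",s.x[:3])
print("base axis from box centre to Ls",(s.x[:3]-Ls)/np.linalg.norm(s.x[:3]-Ls))
E
python3 fit2.py
```

```text
corner S+W [460.781 349.301 351.984] [-0.181 -0.085 -0.086 -0.041]
corner S+W [515.432 367.692 352.245] [-0.852 -0.726 -0.45  -0.366]
corner S+W [530.439 300.84  321.916] [0.23  0.363 0.113 0.157]
corner S+W [474.813 284.17  322.556] [-0.301 -0.293 -0.13  -0.119]
lens S+W [508.013 270.582 282.599] [-0.061 -0.188 -0.03  -0.073] top: [[262.93  223.416]]
[493.587 338.527 310.401   1.774  -0.378  75.392   0.235] 
res [-0.774 -1.129 -0.438 -0.946  0.915  0.482 -0.335 -0.515  1.289 -1.835
 -1.376 -1.618 -0.474 -1.304 -0.33  -0.056 -0.23  -0.241  2.103  0.048
 -0.784 -0.482 -2.259  0.58   0.267  0.074  0.768 -4.385 -0.069 -0.091
  0.012]
lens [507.734 269.81  282.796] view [535.846 133.262 227.44 ] from Ls [536.125 134.034 227.243] axis [-0.187  0.91   0.369] box [493.587 338.527 310.401]
base axis from box centre to Ls [-0.193  0.908  0.372]
```

Run:
```python
from h import *
import json
W=[np.array(v) for v in json.load(open("wcam.json"))]
i=cv2.imread("pics/w1r.png"); g=i.astype(int); m=((g.sum(2)>190)).astype(np.uint8); m[:, :318]=0;m[:,355:]=0;m[:262]=0;m[300:]=0
n,lab,st,ce=cv2.connectedComponentsWithStats(m); k=lab[283,336]; c,_=cv2.findContours((lab==k).astype(np.uint8),0,1)
e=cv2.fitEllipse(max(c,key=len)); print("glass",st[k],e)
L=np.array([508,270.5,282.6]);t=np.linspace(0,2*np.pi,60)
for yaw in(1.65,1.77,1.85,1.95):
  for tl in(-.3,-.38,-.46):
    M=R.from_euler("ZY",[yaw,tl]).as_matrix(); P=L+18*(np.outer(np.cos(t),M[:,1])+np.outer(np.sin(t),M[:,2]))
    q=cv2.fitEllipse((np.array([639,399])-proj(W,P)).astype(np.float32)); print(yaw,tl,np.array(q[1]),"ratio",q[1][0]/q[1][1],q[2])
print("obs ratio",e[1][0]/e[1][1])
bot.grip(0.7); o=rpy([0,0,-1],[np.cos(.107),np.sin(.107),0]); bot.move_ptp([673,-114,170],list(o))
Cw=cam("wrist");im=imaging.capture("wrist");json.dump([np.array(v).tolist() for v in Cw[:3]],open("wcam2.json","w"))
cv2.imwrite("pics/w2.png",im);s=bot.get_state();print(s["t"],s["tcp_pos"],s["opening"],proj(Cw,[[673,-114,78],[673,-114,44],[609,-121,72]]))
```

```text
glass [322 262  33  38 826] ((340.24505615234375, 282.2442321777344), (31.14017105102539, 38.52623748779297), 17.60529899597168)
1.65 -0.3 [31.206 39.516] ratio 0.7896978851934582 46.82631301879883
1.65 -0.38 [29.654 39.441] ratio 0.7518604168691724 52.14516830444336
1.65 -0.46 [27.891 39.387] ratio 0.7081426112906158 56.69646453857422
1.77 -0.3 [28.948 39.649] ratio 0.730122906143787 40.20188903808594
1.77 -0.38 [27.467 39.557] ratio 0.6943592200455887 45.46466827392578
1.77 -0.46 [25.791 39.484] ratio 0.6531972806072259 50.19325637817383
1.85 -0.3 [27.203 39.728] ratio 0.684743659863167 36.6384162902832
1.85 -0.38 [25.77  39.631] ratio 0.6502530282780458 41.789207458496094
1.85 -0.46 [24.156 39.55 ] ratio 0.6107750456362522 46.528621673583984
1.95 -0.3 [24.772 39.816] ratio 0.622156740900335 32.8892707824707
1.95 -0.38 [23.403 39.717] ratio 0.5892336656956052 37.879119873046875
1.95 -0.46 [21.871 39.629] ratio 0.5518774671217286 42.57551193237305
obs ratio 0.8082847711482894
6.55 [ 672.851 -114.019  170.052] 0.699977441424081 [[321.887 198.838]
 [321.966 185.798]
 [239.495 196.399]]
```

View pics/w2.png

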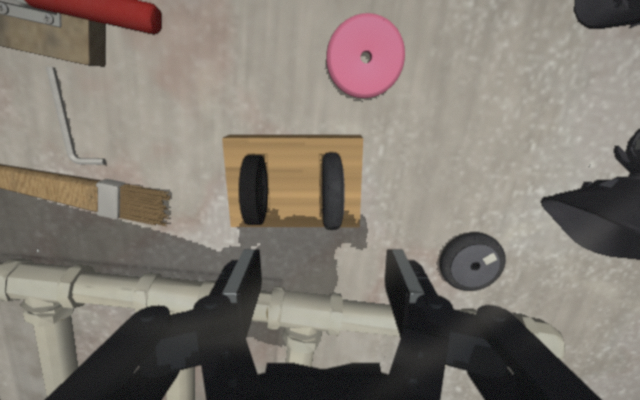

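Run:
```python
from h import *
import json
i=cv2.imread("pics/w1r.png"); print(i[283,330:358:3].tolist())
g=i.astype(int).sum(2); m=((g>190)&(g<330)&(np.ptp(i.astype(int),axis=2)<18)).astype(np.uint8); m[:,:318]=0;m[:,356:]=0;m[:262]=0;m[300:]=0
m=cv2.morphologyEx(m,cv2.MORPH_OPEN,np.ones((5,5)))
n,lab,st,ce=cv2.connectedComponentsWithStats(m); k=lab[283,336]; c,_=cv2.findContours((lab==k).astype(np.uint8),0,1)
e=cv2.fitEllipse(max(c,key=len)); print("glass",st[k],e,e[1][0]/e[1][1])
W=[np.array(v) for v in json.load(open("wcam2.json"))]
print("rack corners z24",[onplane(W,p,24) for p in((224,136),(363,136),(361,227),(230,226))])
j=cv2.imread("pics/w2.png");x,y,w,h,kk=215,125,155,115,5
o=cv2.resize(j[y:y+h,x:x+w],None,fx=kk,fy=kk,interpolation=cv2.INTER_CUBIC)
o=cv2.convertScaleAbs(o,alpha=1.5,beta=10)
for a in range(5,w,10): cv2.putText(o,str(x+a),(a*kk,8),0,.3,(0,0,255));cv2.line(o,(a*kk,9),(a*kk,14),(0,0,255))
for a in range(5,h,10): cv2.putText(o,str(y+a),(6,a*kk+3),0,.3,(0,0,255));cv2.line(o,(0,a*kk),(5,a*kk),(0,0,255))
cv2.imwrite("pics/w2c.png",o)
```

```text
[[86, 86, 79], [87, 88, 81], [87, 87, 80], [86, 87, 79], [87, 87, 80], [85, 86, 78], [77, 79, 72], [68, 80, 86], [129, 155, 167], [129, 155, 165]]
glass [323 269  27  28 569] ((335.9178466796875, 282.5343017578125), (21.557649612426758, 31.383941650390625), 44.02449035644531) 0.686900640224662
rack corners z24 [array([582.818, -83.726,  24.   ]), array([704.7  , -70.545,  24.   ]), array([ 715.644, -157.494,   24.   ]), array([ 589.559, -170.049,   24.   ])]
```

View pics/w2c.png

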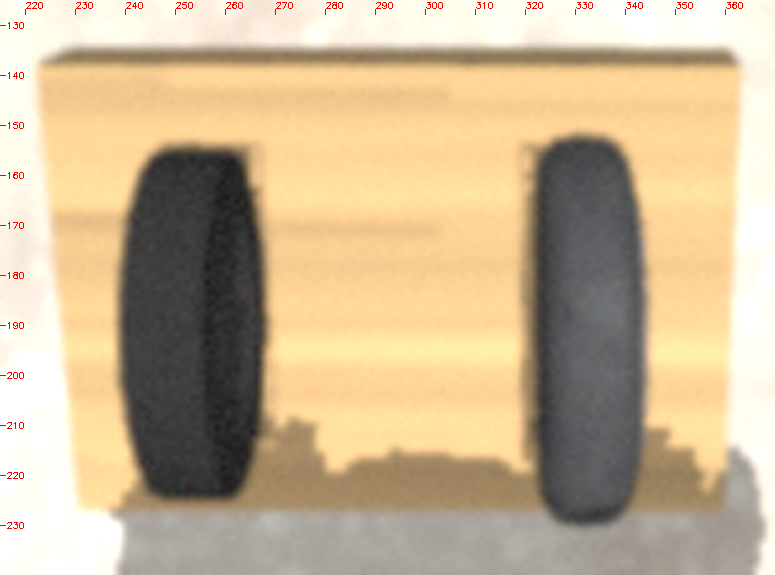

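Run:
```python
from h import *
import json
W=[np.array(v) for v in json.load(open("wcam2.json"))];S=cam("side")
ax=np.array([np.cos(.107),np.sin(.107),0]);ty=np.array([-ax[1],ax[0],0]);t=np.linspace(0,2*np.pi,200)
def circ(c,d): return np.array(c)+d*ax+34*(np.outer(np.cos(t),ty)+np.outer(np.sin(t),[0,0,1]))
def ext(p):
    P=np.vstack([circ([p[0],p[1],44],d) for d in(-7.5,7.5)]);q=proj(W,P);u=q[:,0].min(),q[:,0].max(),q[:,1].min(),q[:,1].max();return np.array(u)
s=least_squares(lambda p:(ext(p)-[321.5,343,152,229.5]),[680,-117]);print(s.x,s.fun)
q=proj(S,np.vstack([circ([*s.x,44],d) for d in(-7.5,7.5)]));print("side bbox",q.min(0),q.max(0))
```

```text
[ 681.384 -117.685] [ 0.951 -0.866 -0.724  0.768]
side bbox [393.525 311.135] [416.4   350.638]
```

Run:
```python
from h import *
bot.movel([681,-117.5,46],max_speed=90,threshold=15)
s=bot.get_state();print(s["t"],s["tcp_pos"],s["contact_force"])
if s["tcp_pos"][2]<49:
    bot.grip(0.0,60);s=bot.get_state();print(s["t"],s["opening"],s["contact_force"])
    bot.movel([681,-117.5,190],max_speed=110)
    s=bot.get_state();print(s["t"],s["tcp_pos"],s["opening"],s["contact_force"])
    cv2.imwrite("pics/s3.png",imaging.capture("side"));cv2.imwrite("pics/w3.png",imaging.capture("wrist"))
    S=cam("side");p=proj(S,[[681,-117.5,188]])[0];print(p)
    x,y=(p-[60,45]).astype(int);o=cv2.resize(cv2.imread("pics/s3.png")[y:y+110,x:x+100],None,fx=5,fy=5,interpolation=cv2.INTER_CUBIC);print(x,y)
    cv2.imwrite("pics/s3c.png",cv2.convertScaleAbs(o,alpha=1.4,beta=10))
```

```text
8.0833 [ 681.545 -117.633   46.795] [0.255 0.699 0.636]
8.5583 0.16121561222841055 [-1.649 -0.543  3.198]
10.0167 [ 680.501 -117.342  189.017] 0.16200081307878536 [-0.211 -0.554 -0.481]
[412.869 263.203]
352 218
```

View pics/s3c.png

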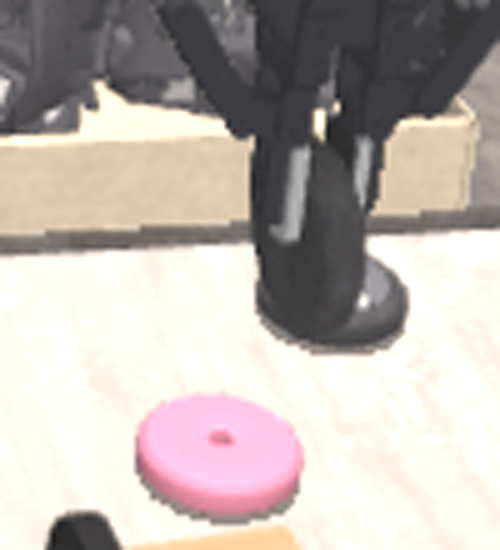

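Run:
```python
from h import *
S=cam("side");print("bottom pred",proj(S,[[681,-117.5,153]]))
a=R.from_euler("ZY",[1.774,-.378]).as_matrix()[:,0];V=np.array([508,270.6,282.6])-150*a
u=np.array([0,0,1])-a*a[2];u/=np.linalg.norm(u);z=-u;o=list(rpy(z,a));T=V-2*z
print(V,T)
bot.move_ptp(list(T-70*a),o);bot.movel(list(T),o,max_speed=60);bot.dwell(.5)
s=bot.get_state();Rw=R.from_euler("xyz",s["orientation"]).as_matrix()
print(s["t"],s["tcp_pos"],np.array(s["tcp_pos"])-T,"axis err",np.degrees(np.arccos(min(1,abs(Rw[:,1]@a)))),s["opening"],s["contact_force"])
i=imaging.capture("side");cv2.imwrite("pics/s4.png",i);t=imaging.capture("top")
p=proj(S,V)[0];x,y=(p-[90,90]).astype(int)
ax=R.from_rotvec([0,0,0]).as_matrix();t_=np.linspace(0,2*np.pi,120);h=np.cross(a,u)
cr=lambda d:V+d*a+34*(np.outer(np.cos(t_),u)+np.outer(np.sin(t_),h))
k=4;A=cv2.resize(i[y:y+150,x:x+150],None,fx=k,fy=k,interpolation=cv2.INTER_CUBIC);A=cv2.convertScaleAbs(A,alpha=1.4,beta=10)
cv2.polylines(A,[((proj(S,cr(-7.5))+.5-[x,y])*k).astype(int)],True,(0,0,255),1)
cv2.imwrite("pics/s4c.png",A);cv2.imwrite("pics/t4.png",t);print(x,y,p)
```

```text
bottom pred [[410.687 280.467]]
[536.134 134.058 227.241] [536.283 133.335 229.099]
13.3667 [536.308 133.305 229.105] [ 0.025 -0.03   0.006] axis err 0.0029040438836082775 0.16623705981714634 [-0.375  0.485 -0.244]
220 95 [310.237 185.119]
```

View pics/s4c.png

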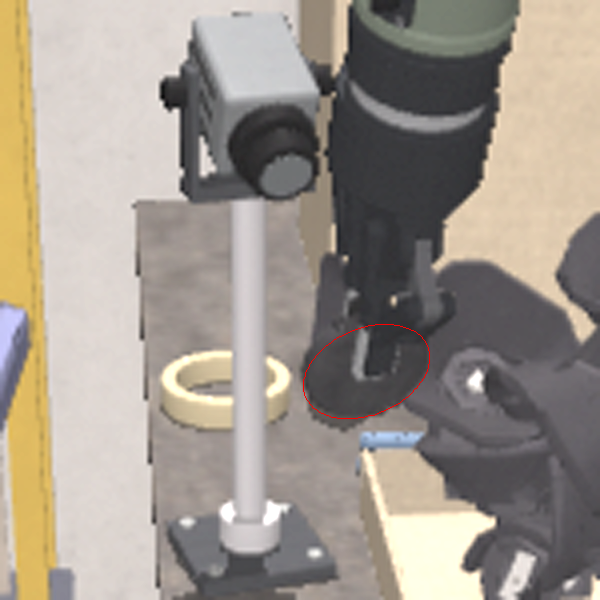

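Run:
```python
import cv2, numpy as np
def c(f,x,y,w,h,k):
    i=cv2.imread(f)[y:y+h,x:x+w]; i=(255*(i/255.)**.45).astype(np.uint8)
    o=cv2.resize(i,None,fx=k,fy=k,interpolation=cv2.INTER_CUBIC)
    for a in range(0,w,10): cv2.putText(o,str(x+a),(a*k,8),0,.3,(0,0,255));cv2.line(o,(a*k,9),(a*k,14),(0,0,255))
    for a in range(10,h,10): cv2.putText(o,str(y+a),(6,a*k+3),0,.3,(0,0,255));cv2.line(o,(0,a*k),(5,a*k),(0,0,255))
    return o
cv2.imwrite("pics/z4.png",np.hstack([c("pics/s4.png",288,155,50,60,8),c("pics/t4.png",270,165,50,60,8)]))
```

```text
(no output)
```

View pics/z4.png

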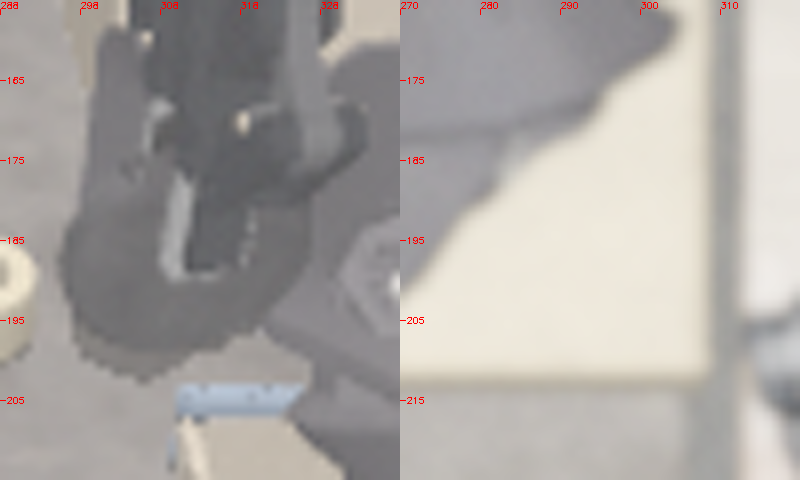

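Run:
```python
from h import *
a=cv2.imread("pics/side0.png").astype(int);b=cv2.imread("pics/s4.png").astype(int)
d=abs(a-b).max(2);print("ring diff",d[315:362,355:384].mean(),"cam diff",d[95:150,255:292].mean())
s=bot.get_state();print(s["t"],np.abs(s["joint_velocities"]).max(),s["opening"],s["tcp_pos"])
bot.sign_off()
```

```text
ring diff 5.446808510638298 cam diff 4.34004914004914
13.4667 0.001237707736421542 0.163359729064094 [536.278 133.361 229.1  ]
the job is handed in; nothing more can be done
```

I took the hubbed wheel from the rack slot farther from the robot, held it in front of the lens and handed the job in at 13.5 s. The sign-off gives no verdict.

**Lens position:** From the side and wrist pictures the lens is at about (508, 271, 283) mm, looking down at 0.38 rad. That puts the view point at (536, 134, 227) mm. A fit to the camera head and the shape of the lens glass agreed on that direction.

**Last checks:**
- **Position and angle:** The gripper settled within 0.1 mm of its target and lined up with the measured line of sight. In the side picture the wheel's outline matched the predicted one to about 1 pixel (2 mm).
- **Grip and stillness:** The fingers stopped at 0.16 opening, consistent with the wheel's thickness, and the arm was practically still.
- **Ring and camera:** Both looked unchanged against the first side picture, with only small differences of about 5 grey levels.

**Disagreements:**
- The top camera placed the rack about 7 mm nearer the robot than the side and wrist cameras, so I used those two for the rack and wheel.
- The lower corner of the camera head was about 4 pixels off the box model, probably because its edges are rounded.
- The final top view did not show the wheel, so the final position rests on the side picture and the arm's own readings.

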